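Put the left-hand and right-hand lamp brackets away in their bins

TASK

Put each of the two loose lamp brackets into the empty lane of the bin that already holds one of the same hand: standing on its foot, low end first under the clear cover, horn outside. Slide each in until you feel the steel back plate behind it just give, pushing the plate back a few millimetres and no more than about a centimetre, then let go. Do not disturb the tub, the bowl or the light bar.

Things in the scene. Friction and masses are not known exactly. Their poses are not given: they have to be found in the camera images.
- bracket_L: Left-hand die-cast aluminium lamp bracket, 160-260 g, loose, mirror image of the other. Origin: mid-underside of its fin, an upright plate x -65 to 65, y -4 to 4, 40 high, taller at the -x end (horn). Foot: plate 6 thick at the bottom, x -55 to 55, y 4 to 46: on the left when you look along the fin from behind the horn. Starts on its foot, +x within 0.5 rad of world +x.
- nose_L (a point): Middle of the low end face of the fin of the left-hand bracket: 65 mm along +x from its origin, 20 up.
- horn_L (a point): Middle of the horn of the left-hand bracket, the place to pinch it: 45 mm along -x from its origin, 54 up. The horn is the same 8 mm plate (thick across y), x -65 to -25 from the origin, up to 74 above the underside.
- bin_L: Grey bin for left-hand brackets, fixed; stands on either side, mouth at -x, roughly to the robot. Floor 225 x 144, 4 thick. Origin: on the bench under the cover's front edge, mid-width. x -110 to 0: open apron, edges 6 high. x 0 to 115: walls and clear cover, underside 60, top 64 above the bench. Divider at y=0, 4 thick, 30 high, makes two lanes 66 wide. One holds a bracket (point stored_L).
- stored_L (a point): Origin of the stored left-hand bracket, a fixed part of the left-hand bin, same shape and size as the loose left-hand one and a sample of it: it fills the lane at negative y of the bin, standing on its foot, horn outward. Axes as the loose one's. The lane beside it is empty.
- lane_L (a point): Point on the floor (4 above the bench) of the left-hand bin's empty lane, under the cover's front edge, on the line where the fin of a left-hand bracket runs when the bracket is centred in the lane (8 mm clear each side); x points straight into the bin, z up.
- plate_L (a joint): Back plate in the left-hand bin's empty lane: m pushed back, 0 at the start, at most 0.025. Steel, 54 wide, 8 to 48 above the bench; held by friction only, it slides at about 6 N and stays where left. Its face starts anywhere from 37 to 73 mm behind the cover's front edge; that is set anew each time and not reported: feel for it.
- bracket_R: Right-hand die-cast aluminium lamp bracket, 160-260 g, loose, mirror image of the other. Origin: mid-underside of its fin, an upright plate x -65 to 65, y -4 to 4, 40 high, taller at the -x end (horn). Foot: plate 6 thick at the bottom, x -55 to 55, y -4 to -46: on the right when you look along the fin from behind the horn. Starts on its foot, +x within 0.5 rad of world +x.
- nose_R (a point): Middle of the low end face of the fin of the right-hand bracket: 65 mm along +x from its origin, 20 up.
- horn_R (a point): Middle of the horn of the right-hand bracket, the place to pinch it: 45 mm along -x from its origin, 54 up. The horn is the same 8 mm plate (thick across y), x -65 to -25 from the origin, up to 74 above the underside.
- bin_R: Grey bin for right-hand brackets, fixed; stands on either side, mouth at -x, roughly to the robot. Floor 225 x 144, 4 thick. Origin: on the bench under the cover's front edge, mid-width. x -110 to 0: open apron, edges 6 high. x 0 to 115: walls and clear cover, underside 60, top 64 above the bench. Divider at y=0, 4 thick, 30 high, makes two lanes 66 wide. One holds a bracket (point stored_R).
- stored_R (a point): Origin of the stored right-hand bracket, a fixed part of the right-hand bin, same shape and size as the loose right-hand one and a sample of it: it fills the lane at positive y of the bin, standing on its foot, horn outward. Axes as the loose one's. The lane beside it is empty.
- lane_R (a point): Point on the floor (4 above the bench) of the right-hand bin's empty lane, under the cover's front edge, on the line where the fin of a right-hand bracket runs when the bracket is centred in the lane (8 mm clear each side); x points straight into the bin, z up.
- plate_R (a joint): Back plate in the right-hand bin's empty lane: m pushed back, 0 at the start, at most 0.025. Steel, 54 wide, 8 to 48 above the bench; held by friction only, it slides at about 6 N and stays where left. Its face starts anywhere from 37 to 73 mm behind the cover's front edge; that is set anew each time and not reported: feel for it.
- tub: Bystander: white specimen tub with a red lid, 68 across, 70 high; origin under its middle.
- bowl: Bystander: steel bowl, 100 across the rim, 45 high; origin under its middle.
- light_bar: Bystander: aluminium LED light bar lying along its y, 200 x 30 x 24; origin under its middle.
Things that resemble listed ones, but are neither listed nor needed, are in the scene too. Leave any red look-alike of the bracket_L alone. What is shaped like the bracket_R but red is not meant.

How it is judged (in metres and radians):
At the end, for the whole second after the job is handed in: Each bracket stands released and at rest in the empty lane of its own hand's bin: fin within 11 mm of the lane line, underside within 4 mm of the floor, upright to 0.08 rad, along the lane to 0.15 rad, low end 30 mm or more under the cover, mid-horn outside; each plate pushed back 1.5 to 14 mm (y of bracket_L in the frame of lane_L between -0.011 and 0.011 m and z of bracket_L in the frame of lane_L between -0.004 and 0.004 m and angle between each of bracket_L, bracket_R's own z axis and vertical below 0.08 rad and angle between the x axis of bracket_L and the x axis of lane_L, either way round below 0.15 rad and x of nose_L in the frame of lane_L above 0.03 m and x of horn_L in the frame of lane_L below 0 m and value of joint plate_L between 0.0015 and 0.014 m and linear speed of each of bracket_L, bracket_R below 0.02 m/s and contact force between each of bracket_L, bracket_R and the fingers below 0.1 N and y of bracket_R in the frame of lane_R between -0.011 and 0.011 m and z of bracket_R in the frame of lane_R between -0.004 and 0.004 m and angle between the x axis of bracket_R and the x axis of lane_R, either way round below 0.15 rad and x of nose_R in the frame of lane_R above 0.03 m and x of horn_R in the frame of lane_R below 0 m and value of joint plate_R between 0.0015 and 0.014 m); the robot touches nothing.
It fails at once if the tub is disturbed (moved more than 20 mm) (distance of tub from where it was at the start of the episode above 0.02 m).
It fails at once if the bowl is disturbed (moved more than 20 mm) (distance of bowl from where it was at the start of the episode above 0.02 m).
It fails at once if the light bar is disturbed (moved more than 20 mm) (distance of light_bar from where it was at the start of the episode above 0.02 m).
It also fails if it takes over 61 s, if anything falls off the work surface, if the arm or the gripper's body presses on something with over 40 N, if the wrist force passes 120 N, or if a joint passes its speed limit or range.

ROBOT

A 6-joint arm with a two-finger parallel gripper is mounted at the origin on the work surface. World frame = base frame: x ahead of the robot, y to its left, z up, the work surface at z = 0. Lengths are in mm, angles in degrees, forces in N, time in s.
With the tool pointing down it reaches from about 325 to 850 mm from the base axis. Payload 15.5 kg.
Tool frame: the origin (TCP) lies between the finger pads; the fingertips stand 11 mm ahead of it and the grasp point (between the pads) lies 8 mm behind it (manip.nose_length is the distance from the TCP to the fingertips, in mm); x points along the fingers, z is the direction in which the jaws open and shut, and the axes are right-handed (so a half turn about x gives the same grasp; the last joint's range is limited). The gripper opens to 91 mm and grips with 3 to 60 N. Pads are 32 mm wide; open, the fingers measure 118 mm over their backs; the gripper's body (76 mm by 178 mm) begins 60 mm behind the grasp point.
Start: joints at [-75.143, 28.281, 77.091, -0, 74.628, -5.472], TCP at [217.128, -586.073, 195.415] pointing down, gripper open.
Joint ranges: [-166.48, 166.48], [-47.26, 123.95], [12.59, 153.08], [-70.14, 250.14], [6.76, 159.57], [-176.63, 176.63]. Speed limits (degrees/s): [108.29, 108.29, 147.25, 172.46, 172.46, 172.46].

INTERFACE

Orientations are given as [roll, pitch, yaw] about the fixed x, y, z axes, in that order (R = Rz(yaw) Ry(pitch) Rx(roll)).
In Python, from rig import manip gives the robot as it stands.
- The arm moves only by the shell command python3 -m crank 'ROWS' [FORCE]. ROWS is a JSON object of lists of equal length, an entry for each row: "delta_pos": the shift along the tool's x, y, z in mm, a list of three; "dr": the turn, a rotation vector about the tool's x, y, z in rad, a list of three; "jaw": the finger opening in mm, from 0 to 91.2. A call has 1 to 20 rows; each row shifts and turns the commanded pose from where the row before left it, along the tool's axes as they then stand; what a row does not reach is not made up. A row lasts 1/10 s, in which the tool goes at most 50 mm and 8.59 degrees, less where a joint would pass 70% of its speed; a pose out of reach is approached as far as the arm can. A call is refused whole if a number of a shift passes 50 or a number of a turn 0.15, either way. A call with a gripper value outside its range is refused whole. The fingers move at their own pace and stop on an object; FORCE is the grip in N (left out, the last holds). Time passes only in rows, so rows that do not move let the fingers close. It gives the time, the measured TCP pose, the force and the opening at its end, in the units of the state.
- manip.get_obs(): the state, without advancing time (a new reading comes with each control period).
- manip.camera(name): name is "scene" or "top"; returns a dict with "pixels" (420x560x3 uint8, red, green, blue), "intrinsics" (3x3 intrinsics, pixels), "dist" ([k1, k2, p1, p2, k3] as OpenCV has them; the pictures are not rectified), "T" (4x4, takes a point from camera to world coordinates). Camera axes: x right, y down, z forward; pixel columns grow to the right and rows downward; lengths in mm; the calibration is good to about 2 mm. A picture is of the moment at which its call begins. There is no depth.
- manip.hand_in(): hands the job in, once; it reports no verdict.
The state is a dict: "time": time; "q": joint angles; "qd": joint speeds; "effort": joint torques, N m; "tcp_pos": TCP position; "orientation": TCP orientation; "force": force on the tool from outside, world axes, zero at the start; "wrist_torque": the same for the moment, N m; "gripper_width": finger opening in mm.
Only numpy, scipy, OpenCV 4.12 (cv2) and the standard library are available. Lean on these libraries where they do the work, as an engineer would, in place of code of your own. Each camera call takes 0.05 s, during which the arm holds its last target.

## Working session

There is one attempt and no reset: what is moved stays moved. The work goes in short steps, Python scripts to look and compute and a shell command to move; the robot and the scene stay as the last step left them, time stands still between calls to the robot, and variables do not carry over. Pictures are saved under pics/ and viewed, and the job is handed in when it is done.

```bash
ls; mkdir -p pics; python3 - <<'E'
from rig import manip
import cv2
for n in("scene","top"):
    c=manip.camera(n); cv2.imwrite(f"pics/{n}0.png",c["pixels"][:,:,::-1]); print(n,c["intrinsics"],c["dist"],c["T"])
print(manip.get_obs())
E
```

```text
pics
scene [[422.28408859   0.         273.14811411]
 [  0.         422.28408859 212.59007629]
 [  0.           0.           1.        ]] [-0.06396415  0.          0.          0.          0.        ] [[-5.79342623e-01  6.83042816e-01 -4.44763574e-01  1.05825282e+03]
 [ 8.15052770e-01  4.80686167e-01 -3.23465285e-01  3.67369807e+02]
 [-7.14894154e-03 -5.49903009e-01 -8.35197925e-01  1.02140338e+03]
 [ 0.00000000e+00  0.00000000e+00  0.00000000e+00  1.00000000e+00]]
top [[539.679487     0.         280.91323144]
 [  0.         539.679487   209.77740069]
 [  0.           0.           1.        ]] [-0.21079292  0.          0.          0.          0.        ] [[ 8.51827683e-03 -9.96175102e-01  8.69632445e-02  3.87862303e+02]
 [-9.99948574e-01 -8.00723619e-03  6.22365749e-03 -1.62656485e+01]
 [-5.50351739e-03 -8.70117871e-02 -9.96192080e-01  1.69569113e+03]
 [ 0.00000000e+00  0.00000000e+00  0.00000000e+00  1.00000000e+00]]
{'time': 0.1, 'q': array([-7.51424869e+01,  2.83118027e+01,  7.71227022e+01, -7.72391092e-04,
        7.46264626e+01, -5.47283049e+00]), 'qd': array([ 0.011681  , -0.1261576 , -0.09151318, -0.0177131 , -0.06129184,
        0.03300653]), 'effort': array([ 1.06324682e-03, -8.80239058e+01, -3.82540905e+01,  7.09648314e-02,
        4.82456759e-02, -4.07413359e-05]), 'tcp_pos': array([ 217.04438465, -585.73795057,  194.89789167]), 'orientation': array([175.22683109,  89.93902797, 105.55737989]), 'force': array([ 0.12026805, -0.06650972, -0.80797627]), 'wrist_torque': array([ 0.01306873, -0.06274944, -0.01131224]), 'gripper_width': 91.30858640551703}
```

View pics/scene0.png

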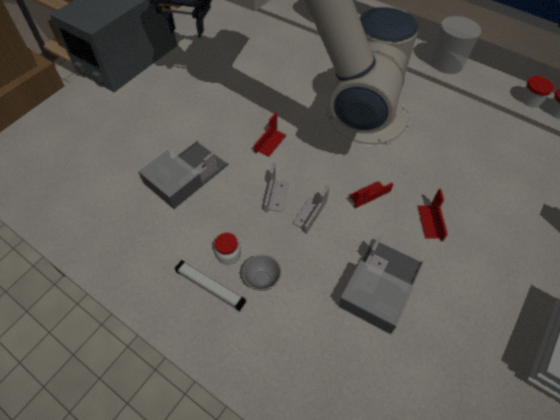

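View pics/top0.png

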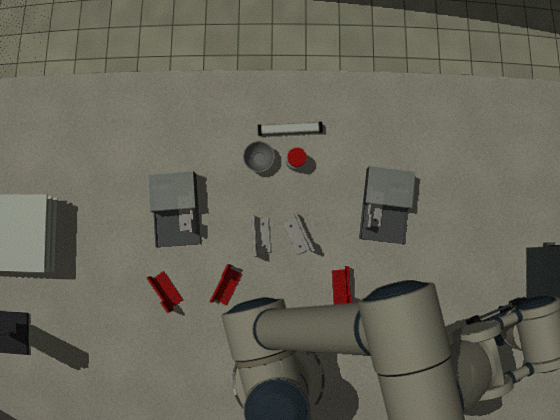

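```bash
python3 - <<'E'
import cv2,numpy as np
t=cv2.imread("pics/top0.png"); s=cv2.imread("pics/scene0.png")
f=lambda i,x,y,w,h,k:cv2.convertScaleAbs(cv2.resize(i[y:y+h,x:x+w],None,fx=k,fy=k,interpolation=cv2.INTER_CUBIC),alpha=1.4)
cv2.imwrite("pics/c1.png",f(t,235,200,90,70,8))
cv2.imwrite("pics/c2.png",np.hstack([f(t,140,160,70,95,5),f(t,355,160,70,95,5)]))
cv2.imwrite("pics/c3.png",f(s,250,150,90,90,6))
cv2.imwrite("pics/c4.png",np.hstack([f(s,130,130,100,100,4),f(s,335,230,100,100,4)]))
E
```

```text
(no output)
```

View pics/c1.png

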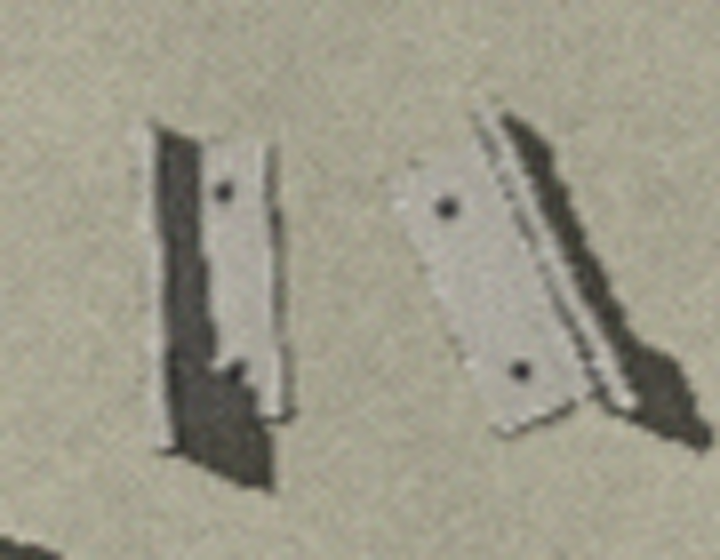

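View pics/c2.png

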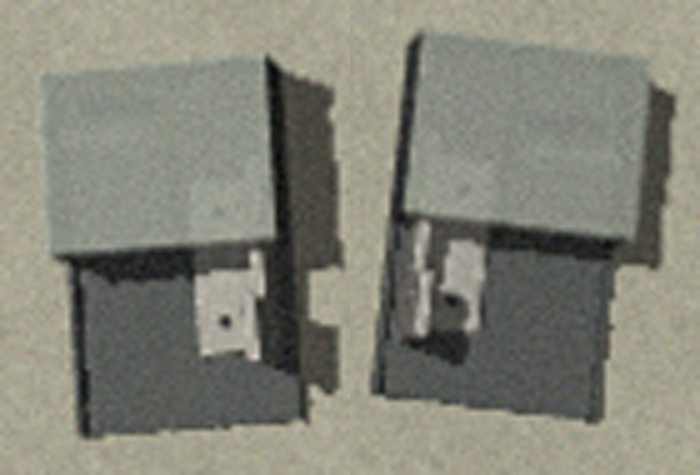

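View pics/c3.png

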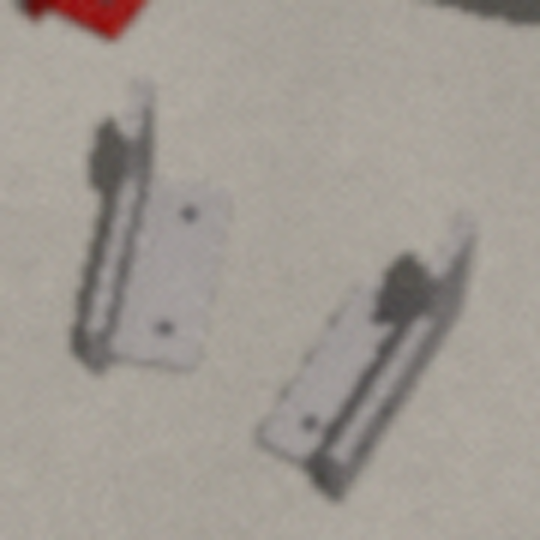

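View pics/c4.png

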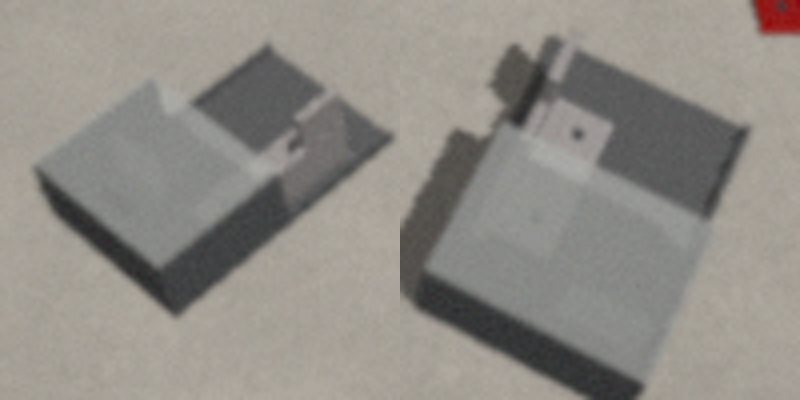

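Top view (up = +x, left = +y). Possible confusions:
- Loose silver at (262,236): fin on the left, foot on the right, so it is bracket_R.
- Loose silver at (300,233): foot on the left, so it is bracket_L.
- Red look-alikes at (163,292), (226,285) and (342,285): leave alone.
- Stored brackets, fixed, at (187,218) and (374,217).

The bin at (178,210) holds a stored bracket with its foot on the left, on the -y side, so it is bin_L. The bin at (390,205) is bin_R. Next I'll take larger crops to get the corners.

```bash
python3 - <<'E'
import cv2,numpy as np
t=cv2.imread("pics/top0.png"); s=cv2.imread("pics/scene0.png")
def f(n,i,x,y,w,h,k):
    o=cv2.convertScaleAbs(cv2.resize(i[y:y+h,x:x+w],None,fx=k,fy=k,interpolation=cv2.INTER_CUBIC),alpha=1.5)
    for u in range(0,w,10):
        cv2.line(o,(int((u+.5)*k),0),(int((u+.5)*k),h*k),(0,200,255),1); cv2.putText(o,str(x+u),(int(u*k)+5,10),0,.35,(255,0,0),1)
    for v in range(0,h,10):
        cv2.line(o,(0,int((v+.5)*k)),(w*k,int((v+.5)*k)),(0,200,255),1);cv2.putText(o,str(y+v),(0,int(v*k)+5),0,.35,(255,0,0),1)
    cv2.imwrite(f"pics/{n}.png",o)
f("gLt",t,140,162,75,92,6)
f("gRt",t,350,160,75,92,6)
f("gLs",s,130,135,105,75,7)
f("gRs",s,330,230,100,100,6)
E
```

```text
(no output)
```

View pics/gLt.png

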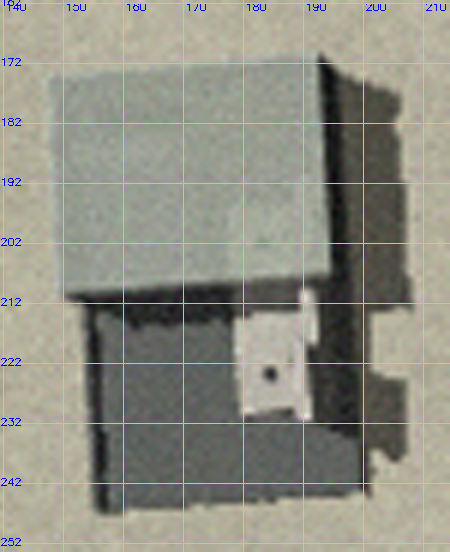

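View pics/gRt.png

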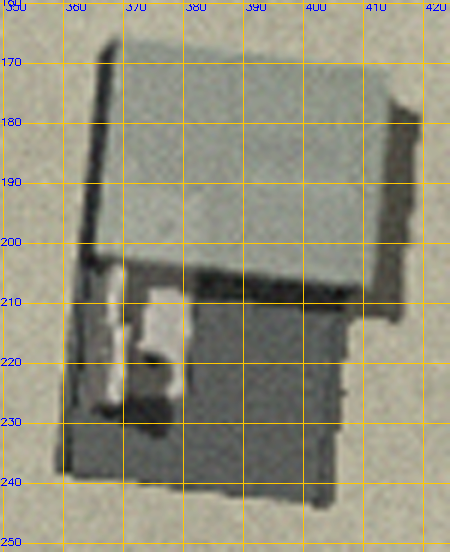

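View pics/gLs.png

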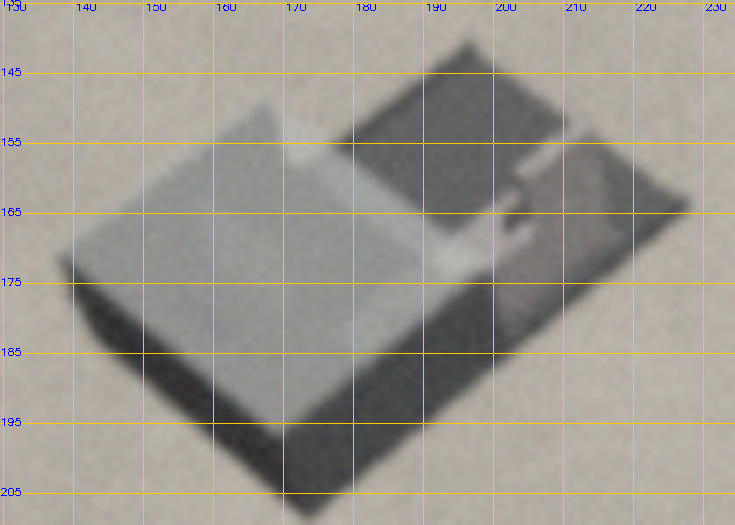

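View pics/gRs.png

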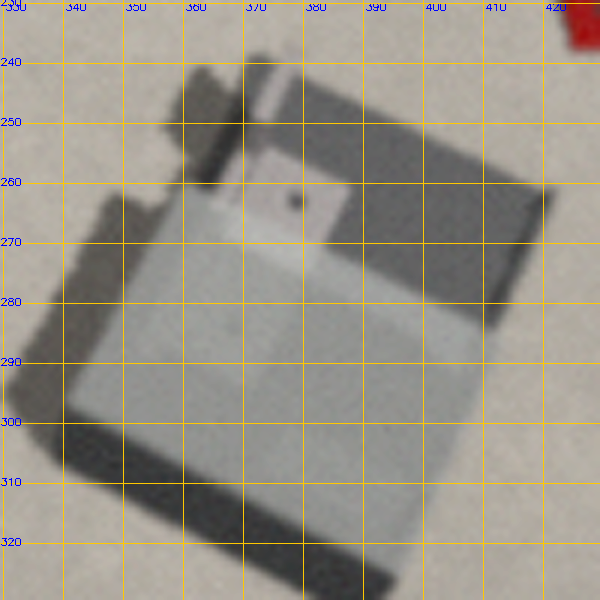

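```bash
cat > h.py <<'E'
import numpy as np,cv2
from scipy.optimize import least_squares
from scipy.spatial.transform import Rotation as R
from rig import manip
C={}
def cam(n):
    if n not in C:
        c=manip.camera(n); C[n]=(c["intrinsics"],np.array(c["dist"]),np.linalg.inv(c["T"]))
    return C[n]
def proj(n,P):
    K,d,Ti=cam(n); r,_=cv2.Rodrigues(Ti[:3,:3]); return cv2.projectPoints(np.array(P,float).reshape(-1,1,3),r,Ti[:3,3],K,d)[0][:,0]
def ray(n,uv,z):
    K,d,Ti=cam(n);T=np.linalg.inv(Ti); p=cv2.undistortPoints(np.array([[uv]],float),K,d)[0,0]
    v=T[:3,:3]@[p[0],p[1],1]; o=T[:3,3]; return o+v*(z-o[2])/v[2]
def w(p,L):
    c,s=np.cos(p[2]),np.sin(p[2]); L=np.array(L,float)
    return np.c_[p[0]+c*L[:,0]-s*L[:,1],p[1]+s*L[:,0]+c*L[:,1],L[:,2]]
def fit(obs,p0):
    def f(p): return np.concatenate([(proj(n,w(p,[l for l,_ in o]))-[u for _,u in o]).ravel() for n,o in obs.items()])
    r=least_squares(f,p0,x_scale=[100,100,1]); return r.x,r.fun.reshape(-1,2)
E
cat > m.py <<'E'
from h import *
np.set_printoptions(precision=2,suppress=True)
def binpts(a): 
    L=[(115,72,64),(115,-72,64),(0,72,64),(0,-72,64),(-110,72,3),(-110,-72,3)]; return list(zip(L,a))
binL=dict(top=binpts([(147.8,174.3),(192.8,171),(150.3,211),(194.8,207.2),(156.2,247.2),(200.8,243.8)]),
 scene=binpts([(395.7,326.2),(340.3,296.5),(411.2,284.5),(360,261.2),(421.7,261.2),(371.5,238.7)]))
binR=dict(top=binpts([(368.7,165.8),(414.5,171.5),(364.8,202),(411.7,208.2),(359,238.5),(404.5,244.2)]),
 scene=binpts([(169.5,196.9),(138.1,171.6),(199.5,173.8),(167.4,149.2),(228.1,163.8),(196.6,140.2)]))
N,H=(65,0,40),(-65,0,74)
bR=dict(top=[(N,(253.25,215.1)),(H,(255.1,255.75)),((55,-46,6),(268.5,217)),((-55,-46,6),(270.1,251.4))],
 scene=[(H,(327,184.5)),(N,(306.2,225.3)),((55,-46,6),(292.5,222.3))])
bL=dict(top=[(N,(295.5,213)),(H,(313,250.1)),((55,46,6),(283.9,223.3)),((-55,46,6),(297.6,253.9))],
 scene=[(H,(273.7,163.7)),(N,(265.3,207)),((55,46,6),(282,210.8)),((-55,46,6),(287.5,181.2))])
for n,o in dict(binL=binL,binR=binR,bR=bR,bL=bL).items():
    for k in (["top"],["scene"],["top","scene"]):
        p,r=fit({q:o[q] for q in k},[500,0,0]); print(n,k,p[:2],np.degrees(p[2]),"rms",np.sqrt((r**2).mean()))
    print(r)
E
python3 m.py
```

```text
binL ['top'] [529.01 326.82] 4.942197671038029 rms 0.393568027456665
binL ['scene'] [532.56 329.26] 5.473631461409956 rms 0.8800626609859561
binL ['top', 'scene'] [530.96 328.37] 5.272910867117644 rms 0.867042093231944
[[-0.92 -0.46]
 [-0.31 -1.33]
 [-1.32 -0.35]
 [ 0.15 -0.48]
 [-0.27 -0.5 ]
 [-0.22 -0.65]
 [ 0.03 -1.47]
 [-0.48 -0.47]
 [ 1.7   0.45]
 [-0.77 -2.22]
 [-0.89  0.08]
 [ 0.15 -0.4 ]]
binR ['top'] [ 546.95 -335.28] -6.024661427274566 rms 0.4116763420505594
binR ['scene'] [ 551.15 -330.18] -5.579325010136498 rms 0.6793564537979988
binR ['top', 'scene'] [ 548.56 -333.34] -5.8112296863310355 rms 0.8722957586711385
[[-0.52 -0.65]
 [-0.59 -1.02]
 [-0.06  0.11]
 [-0.86 -0.94]
 [-0.52  0.14]
 [-1.24 -0.77]
 [ 0.02 -0.9 ]
 [-0.65 -1.65]
 [-0.12 -2.1 ]
 [-0.31 -1.56]
 [-0.19 -0.59]
 [ 0.03  0.91]]
bR ['top'] [453.92  75.26] 4.184041791922798 rms 0.5298976964478651
bR ['scene'] [453.25  77.21] 6.900428996474261 rms 0.1327294794179384
bR ['top', 'scene'] [453.37  76.36] 5.563637958869485 rms 0.6113559138842588
[[-1.13 -0.92]
 [ 0.02  0.55]
 [-0.9  -0.1 ]
 [ 0.55  0.45]
 [ 0.36 -0.12]
 [-0.84 -0.31]
 [-0.59 -0.43]]
bL ['top'] [465.21 -78.02] 25.002111269330243 rms 0.5985604030276891
bL ['scene'] [471.27 -71.54] 26.03835829730417 rms 0.6861439533139747
bL ['top', 'scene'] [467.7  -75.08] 25.573522348342223 rms 1.1155229217670952
[[-1.25 -1.15]
 [-0.11 -0.12]
 [-1.77 -1.47]
 [-0.54 -0.28]
 [-0.76 -1.99]
 [-0.16 -2.51]
 [-0.3  -0.29]
 [-0.   -0.49]]
```

```bash
cat > go.py <<'E'
# usage: go.py x y z yawdeg : turns/shift needed; yaw = dir of fin +x; tool z along +-fin y
import sys; from h import *
np.set_printoptions(precision=2,suppress=True)
x,y,z,yaw=map(float,sys.argv[1:5])
o=manip.get_obs(); M=R.from_euler("xyz",o["orientation"],degrees=True).as_matrix()
print("t",o["time"],"tcp",o["tcp_pos"],"F",o["force"],"w",o["gripper_width"],"q",o["q"])
print(M)
for s in (1,-1):
    a=np.radians(yaw); zz=s*np.array([-np.sin(a),np.cos(a),0]); xx=np.array([0,0,-1.]); T=np.c_[xx,np.cross(zz,xx),zz]
    rv=R.from_matrix(M.T@T).as_rotvec(); print("turn",rv.round(4),"then shift",T.T@(np.array([x,y,z])-o["tcp_pos"]))
E
python3 go.py 408.7 72 130 5.2
```

```text
t 0.2 tcp [ 217.08 -585.86  195.07] F [ 0.48 -0.28  0.4 ] w 91.28589550734912 q [-75.14  28.3   77.11   0.    74.63  -5.47]
[[-0.    0.94  0.35]
 [ 0.    0.35 -0.94]
 [-1.    0.   -0.  ]]
turn [-2.88  0.   -0.  ] then shift [  65.07 -250.45  637.79]
turn [ 0.26 -0.   -0.  ] then shift [  65.07  250.45 -637.79]
```

```bash
python3 -m crank '{"delta_pos":[[0,0,0],[0,0,0],[0,15.6,-39.9],[0,15.6,-39.9],[0,15.6,-39.9],[0,15.6,-39.9],[0,15.6,-39.9],[0,15.6,-39.9],[0,15.6,-39.9],[0,15.6,-39.9],[0,15.6,-39.9],[0,15.6,-39.9],[0,15.6,-39.9],[0,15.6,-39.9],[0,15.6,-39.9],[0,15.6,-39.9],[0,15.6,-39.9],[0,15.6,-39.9]],"dr":[[0.13,0,0],[0.13,0,0],[0,0,0],[0,0,0],[0,0,0],[0,0,0],[0,0,0],[0,0,0],[0,0,0],[0,0,0],[0,0,0],[0,0,0],[0,0,0],[0,0,0],[0,0,0],[0,0,0],[0,0,0],[0,0,0]],"jaw":[60,60,60,60,60,60,60,60,60,60,60,60,60,60,60,60,60,60]}' 50; python3 go.py 408.7 72 46 5.2
```

```text
time: 2.0
tcp_pos: [405.3, 75.0, 195.5]
orientation: [74.2, 90.0, -10.3]
force: [1.3, -0.8, 0.7]
gripper_width: 60.2
t 2.0 tcp [405.31  74.97 195.54] F [ 1.29 -0.83  0.65] w 60.18837116617574 q [  2.17  11.1  105.11  -0.01  63.77  86.73]
[[ 0.    1.    0.09]
 [-0.    0.09 -1.  ]
 [-1.    0.    0.  ]]
turn [-3.14  0.    0.  ] then shift [149.54  -3.1   -3.26]
turn [ 0.  0. -0.] then shift [149.54   3.1    3.26]
```

```bash
python3 -m crank '{"delta_pos":[[37,3,3.2],[37,0,0],[37,0,0],[38.5,0,0],[0,0,0]],"dr":[[0,0,0],[0,0,0],[0,0,0],[0,0,0],[0,0,0]],"jaw":[60,60,60,60,60]}' 50; python3 - <<'E'
from rig import manip
import cv2,numpy as np
t=manip.camera("top")["pixels"][:,:,::-1];s=manip.camera("scene")["pixels"][:,:,::-1]
f=lambda i,x,y,w,h,k:cv2.convertScaleAbs(cv2.resize(i[y:y+h,x:x+w],None,fx=k,fy=k,interpolation=cv2.INTER_CUBIC),alpha=1.4)
cv2.imwrite("pics/g1.png",np.hstack([f(t,225,195,80,100,5),f(s,280,130,80,100,5)]))
E
```

```text
time: 2.5
tcp_pos: [405.9, 70.1, 42.9]
orientation: [-94.2, 89.6, -178.7]
force: [0.0, -0.5, -0.4]
gripper_width: 59.7
```

View pics/g1.png

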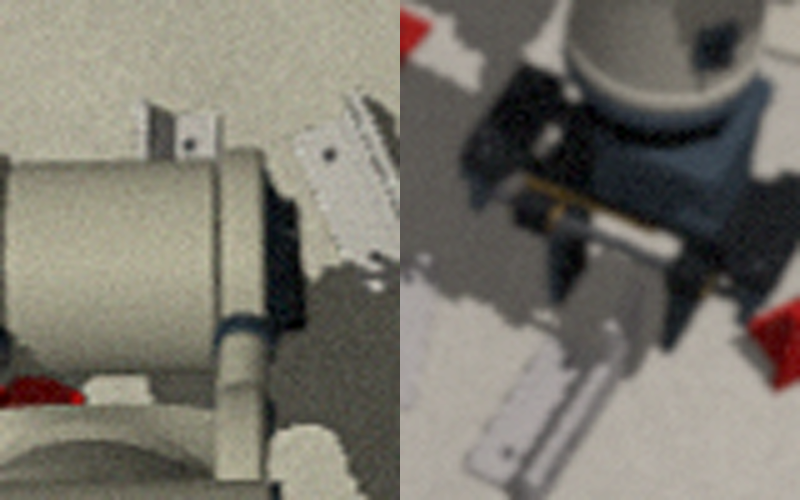

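The scene crop shows the horn between the two fingers, at about (620,270) in the crop, and no contact. Closing the jaws.

```bash
python3 -m crank '{"delta_pos":[[0,0,0],[0,0,0],[0,0,0],[0,0,0],[0,0,0],[0,0,0],[0,0,0],[0,0,0]],"dr":[[0,0,0],[0,0,0],[0,0,0],[0,0,0],[0,0,0],[0,0,0],[0,0,0],[0,0,0]],"jaw":[40,20,5,0,0,0,0,0]}' 50; python3 go.py 408.7 72 46 5.2
```

```text
time: 3.4
tcp_pos: [408.3, 70.2, 45.8]
orientation: [-91.5, 90.0, -176.1]
force: [0.5, -0.7, -1.9]
gripper_width: 7.5
t 3.4 tcp [408.33  70.18  45.83] F [ 0.5  -0.66 -1.91] w 7.503456761261057 q [  1.48  26.29 115.39  -0.    38.34  86.05]
[[-0.    1.    0.09]
 [-0.    0.09 -1.  ]
 [-1.   -0.   -0.  ]]
turn [-3.14 -0.   -0.  ] then shift [-0.17 -0.53  1.78]
turn [ 0. -0.  0.] then shift [-0.17  0.53 -1.78]
```

```bash
python3 go.py 416.8 -335 150 -5.9
```

```text
t 3.4 tcp [408.33  70.18  45.83] F [ 0.5  -0.66 -1.91] w 7.503456761261057 q [  1.48  26.29 115.39  -0.    38.34  86.05]
[[-0.    1.    0.09]
 [-0.    0.09 -1.  ]
 [-1.   -0.   -0.  ]]
turn [-2.94 -0.    0.  ] then shift [-104.17  -50.07 -402.17]
turn [0.2 0.  0. ] then shift [-104.17   50.07  402.17]
```

```bash
python3 -m crank '{"delta_pos":[[-16,0,0],[-26,0,0],[-30,0,0],[-32,0,0],[0,2,15],[0,3.5,28],[0,4.5,36],[0,4.5,36],[0,4.5,36],[0,4.5,36],[0,4.5,36],[0,4.5,36],[0,4.5,36],[0,4.5,36],[0,4.5,36],[0,4,32],[0,3.5,24],[0,1,15],[0,0,0],[0,0,0]],"dr":[[0,0,0],[0,0,0],[0,0,0],[0,0,0],[0.097,0,0],[0.097,0,0],[0,0,0],[0,0,0],[0,0,0],[0,0,0],[0,0,0],[0,0,0],[0,0,0],[0,0,0],[0,0,0],[0,0,0],[0,0,0],[0,0,0],[0,0,0],[0,0,0]],"jaw":[0,0,0,0,0,0,0,0,0,0,0,0,0,0,0,0,0,0,0,0]}' 50; python3 go.py 416.8 -335 70 -5.9
python3 - <<'E'
from rig import manip
import cv2,numpy as np
t=manip.camera("top")["pixels"][:,:,::-1];s=manip.camera("scene")["pixels"][:,:,::-1]
cv2.imwrite("pics/t2.png",t);cv2.imwrite("pics/s2.png",s)
f=lambda i,x,y,w,h,k:cv2.convertScaleAbs(cv2.resize(i[y:y+h,x:x+w],None,fx=k,fy=k,interpolation=cv2.INTER_CUBIC),alpha=1.4)
cv2.imwrite("pics/g2.png",np.hstack([f(t,335,150,100,120,4),f(s,130,90,100,120,4)]))
E
```

```text
time: 5.4
tcp_pos: [424.6, -369.6, 149.6]
orientation: [-139.6, 89.9, 124.7]
force: [-0.1, 0.9, -2.8]
gripper_width: 7.6
t 5.4 tcp [ 424.61 -369.58  149.58] F [-0.15  0.87 -2.81] w 7.626775651395485 q [-47.12  26.2   89.19   0.01  64.68  48.57]
[[-0.   1.  -0.1]
 [ 0.  -0.1 -1. ]
 [-1.  -0.  -0. ]]
turn [-3.14 -0.   -0.  ] then shift [79.58 11.33 33.59]
turn [ 0. -0.  0.] then shift [ 79.58 -11.33 -33.59]
```

View pics/g2.png

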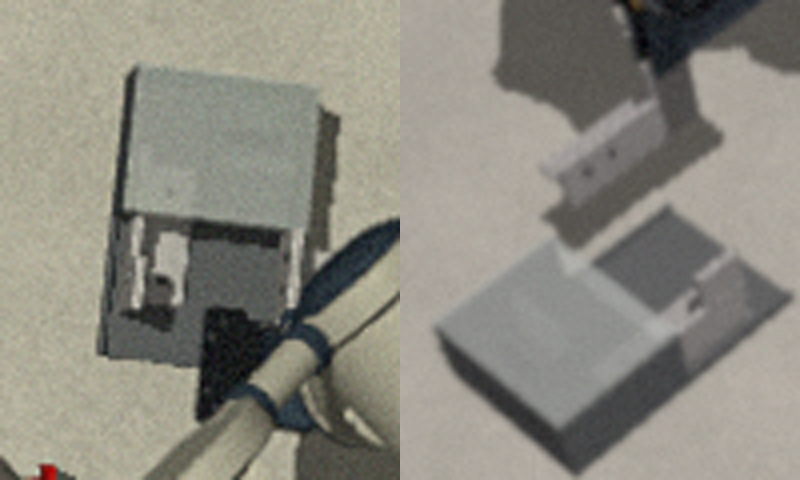

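I overshot 34 mm to the right because my rows summed too high. I'll correct that, then lower.

```bash
python3 -m crank '{"delta_pos":[[0,-4,-15],[0,-7.3,-18.6],[0,0,0],[20,0,0],[30,0,0],[25,0,0],[15,0,0],[0,0,0],[0,0,0]],"dr":[[0,0,0],[0,0,0],[0,0,0],[0,0,0],[0,0,0],[0,0,0],[0,0,0],[0,0,0],[0,0,0]],"jaw":[0,0,0,0,0,0,0,0,0]}' 50; python3 go.py 416.8 -335 55 -5.9
cat > snap.py <<'E'
import sys
from rig import manip
import cv2,numpy as np
n,a,b=sys.argv[1],eval(sys.argv[2]),eval(sys.argv[3])
t=manip.camera("top")["pixels"][:,:,::-1];s=manip.camera("scene")["pixels"][:,:,::-1]
cv2.imwrite(f"pics/t{n}.png",t);cv2.imwrite(f"pics/s{n}.png",s)
f=lambda i,x,y,w,h,k:cv2.convertScaleAbs(cv2.resize(i[y:y+h,x:x+w],None,fx=k,fy=k,interpolation=cv2.INTER_CUBIC),alpha=1.4)
cv2.imwrite(f"pics/g{n}.png",np.hstack([f(t,*a,80,100,5),f(s,*b,80,100,5)]))
E
python3 snap.py 3 345,160 140,110
```

```text
time: 6.4
tcp_pos: [417.2, -335.6, 60.4]
orientation: [152.0, 90.0, 56.3]
force: [-0.3, 0.4, -1.1]
gripper_width: 7.1
t 6.4 tcp [ 417.24 -335.56   60.4 ] F [-0.28  0.36 -1.06] w 7.100976348092579 q [-45.2   31.28  98.12   0.    50.6   50.45]
[[ 0.   1.  -0.1]
 [ 0.  -0.1 -1. ]
 [-1.   0.  -0. ]]
turn [-3.14  0.   -0.  ] then shift [5.4  0.49 0.51]
turn [ 0. -0. -0.] then shift [ 5.4  -0.49 -0.51]
```

View pics/g3.png

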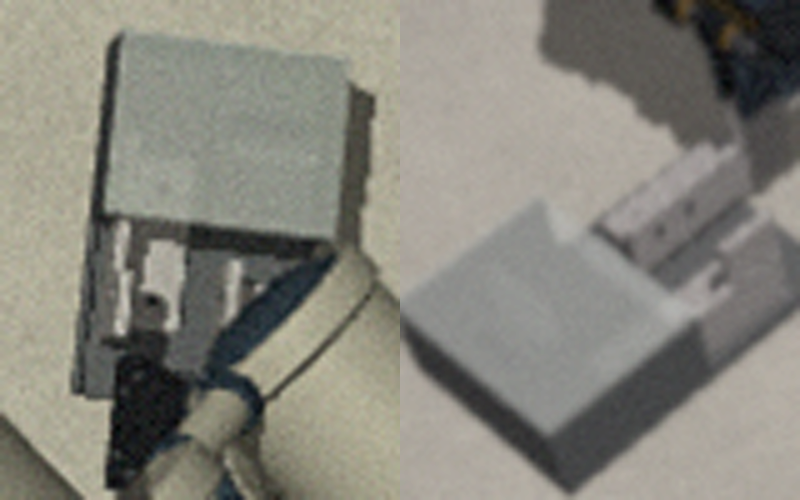

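```bash
python3 - <<'E'
import cv2
t=cv2.imread("pics/t3.png")[195:245,350:410]
o=cv2.convertScaleAbs(cv2.resize(t,None,fx=12,fy=12,interpolation=cv2.INTER_CUBIC),alpha=1.5)
cv2.imwrite("pics/g3b.png",o)
E
```

```text
(no output)
```

View pics/g3b.png

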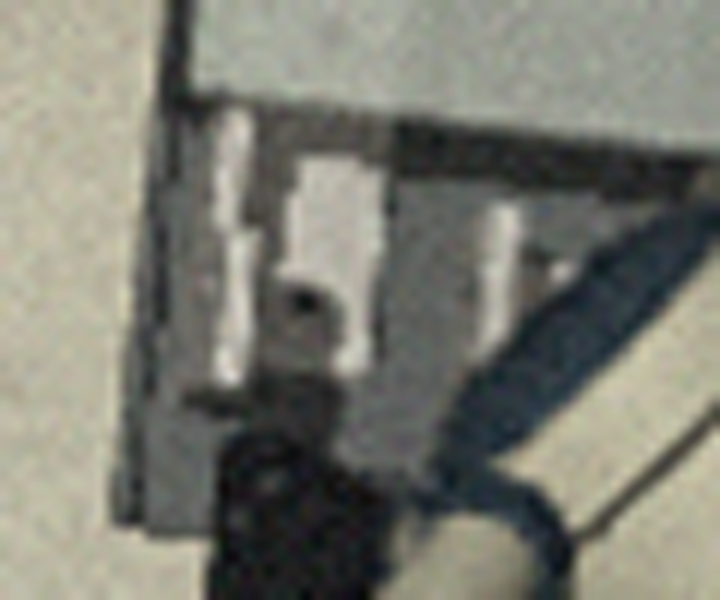

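```bash
python3 - <<'E'
from h import *
px=lambda x,y:(350+x/12-.5,195+y/12-.5)
c,s=np.cos(np.radians(-5.9)),np.sin(np.radians(-5.9)); Rm=np.array([[c,s],[-s,c]])
b=np.array([547.5,-334.5])
for n,p,z in [("stored fin",(231,165),44),("stored horn",(238,310),78),("held nose",(508,205),54.6),("held",(495,290),54.6)]:
    q=ray("top",px(*p),z); print(n,q,"bin frame",Rm@(q[:2]-b))
from rig import manip
p=np.array([417.24,-335.56]); print("tcp",Rm@(p-b))
E
```

```text
stored fin [ 538.96152936 -277.10948577   44.        ] bin frame [-14.39255734  56.20881512]
stored horn [ 499.24077793 -273.3319189    78.        ] bin frame [-54.29120638  55.88337473]
held nose [ 528.28887747 -347.24443259   54.6       ] bin frame [-17.79932515 -14.65168302]
held [ 506.42294135 -343.67043895   54.6       ] bin frame [-39.91681328 -13.34427652]
tcp [-129.46102887  -14.44414083]
```

```bash
python3 -m crank '{"delta_pos":[[8,0,0],[0,6,0],[0,10,0],[0,10,0],[0,10,0],[0,6,0],[0,4,0],[0,0,0],[0,0,0]],"dr":[[0,0,0],[0,0,0],[0,0,0],[0,0,0],[0,0,0],[0,0,0],[0,0,0],[0,0,0],[0,0,0]],"jaw":[0,0,0,0,0,0,0,0,0]}' 50; python3 go.py 416.8 -335 52 -5.9
```

```text
time: 7.45
tcp_pos: [462.6, -340.3, 51.8]
orientation: [-125.3, 90.0, 139.0]
force: [0.2, -0.8, -2.1]
gripper_width: 7.5
t 7.45 tcp [ 462.6  -340.32   51.85] F [ 0.19 -0.82 -2.13] w 7.463768770281743 q [-42.3   34.33  92.89  -0.    52.8   53.38]
[[-0.   1.  -0.1]
 [ 0.  -0.1 -1. ]
 [-1.  -0.  -0. ]]
turn [-3.14 -0.   -0.  ] then shift [-0.15 46.1   0.58]
turn [ 0. -0.  0.] then shift [ -0.15 -46.1   -0.58]
```

```bash
python3 -m crank '{"delta_pos":[[0,1.5,0],[0,1.5,0],[0,1.5,0],[0,1.5,0],[0,0,0]],"dr":[[0,0,0],[0,0,0],[0,0,0],[0,0,0],[0,0,0]],"jaw":[0,0,0,0,0]}' 50; python3 -m crank '{"delta_pos":[[0,1,0],[0,1,0],[0,1,0],[0,1,0]],"dr":[[0,0,0],[0,0,0],[0,0,0],[0,0,0]],"jaw":[0,0,0,0]}' 50
```

```text
time: 7.95
tcp_pos: [469.0, -341.1, 51.9]
orientation: [61.0, 90.0, -34.6]
force: [-0.4, 0.5, -1.8]
gripper_width: 7.6
time: 8.35
tcp_pos: [472.9, -341.5, 51.9]
orientation: [42.9, 90.0, -52.8]
force: [0.9, -0.2, -2.0]
gripper_width: 7.5
```

```bash
python3 -m crank '{"delta_pos":[[0,1,0],[0,1,0],[0,1,0],[0,1,0]],"dr":[[0,0,0],[0,0,0],[0,0,0],[0,0,0]],"jaw":[0,0,0,0]}' 50
```

```text
time: 8.75
tcp_pos: [476.8, -341.9, 51.9]
orientation: [-166.1, 90.0, 98.2]
force: [-0.1, 0.2, -1.7]
gripper_width: 7.8
```

```bash
python3 -m crank '{"delta_pos":[[0,1,0],[0,1,0],[0,1,0],[0,1,0]],"dr":[[0,0,0],[0,0,0],[0,0,0],[0,0,0]],"jaw":[0,0,0,0]}' 50
```

```text
time: 9.15
tcp_pos: [480.8, -342.3, 51.9]
orientation: [-89.9, 90.0, 174.5]
force: [0.2, 0.5, -1.5]
gripper_width: 7.5
```

```bash
python3 -m crank '{"delta_pos":[[0,1,0],[0,1,0],[0,1,0],[0,1,0]],"dr":[[0,0,0],[0,0,0],[0,0,0],[0,0,0]],"jaw":[0,0,0,0]}' 50
```

```text
time: 9.55
tcp_pos: [484.1, -342.4, 51.8]
orientation: [-107.9, 89.9, 156.4]
force: [-5.5, 0.6, 1.8]
gripper_width: 7.3
```

```bash
python3 -m crank '{"delta_pos":[[0,1,0],[0,1,0]],"dr":[[0,0,0],[0,0,0]],"jaw":[0,0]}' 50
```

```text
time: 9.75
tcp_pos: [485.9, -342.6, 51.8]
orientation: [-106.6, 89.9, 157.7]
force: [-6.6, -0.5, 0.8]
gripper_width: 7.7
```

```bash
python3 -m crank '{"delta_pos":[[0,1,0],[0,1,0]],"dr":[[0,0,0],[0,0,0]],"jaw":[0,0]}' 50; python3 go.py 416.8 -335 50 -5.9; python3 snap.py 4 345,160 140,110
```

```text
time: 9.95
tcp_pos: [487.8, -342.8, 51.8]
orientation: [-107.2, 89.9, 157.1]
force: [-5.4, 0.2, 1.3]
gripper_width: 7.6
t 9.95 tcp [ 487.85 -342.79   51.83] F [-5.45  0.2   1.33] w 7.573280747560074 q [-40.81  35.69  89.6   -0.04  54.8   54.89]
[[-0.   1.  -0.1]
 [ 0.  -0.1 -1. ]
 [-1.  -0.  -0. ]]
turn [-3.14 -0.   -0.  ] then shift [ 1.83 71.47  0.44]
turn [ 0. -0.  0.] then shift [  1.83 -71.47  -0.44]
```

View pics/g4.png

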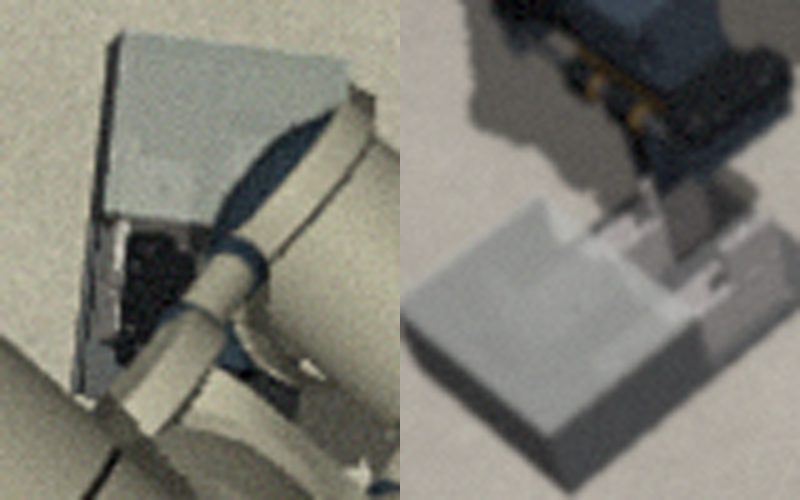

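```bash
python3 -m crank '{"delta_pos":[[0.7,0,0],[0.7,0,0],[0.4,0,0],[0,0,0]],"dr":[[0,0,0],[0,0,0],[0,0,0],[0,0,0]],"jaw":[0,0,0,0]}' 50
```

```text
time: 10.45
tcp_pos: [488.2, -342.9, 50.0]
orientation: [-110.8, 89.9, 153.5]
force: [-5.7, 0.1, 1.1]
gripper_width: 7.4
```

```bash
python3 -m crank '{"delta_pos":[[0.4,0,0],[0,0,0],[0,0,0],[0,0,0],[0,0,0],[0,0,0]],"dr":[[0,0,0],[0,0,0],[0,0,0],[0,0,0],[0,0,0],[0,0,0]],"jaw":[0,0,12,20,28,28]}' 50; python3 -m crank '{"delta_pos":[[-20,0,0],[-30,0,0],[-40,0,0],[-40,0,0],[0,-40,20],[0,-40,40],[0,-20,40],[0,0,40]],"dr":[[0,0,0],[0,0,0],[0,0,0],[0,0,0],[0,0,0],[0,0,0],[0,0,0],[0,0,0]],"jaw":[28,28,28,28,28,28,28,28]}'; python3 snap.py 5 345,160 140,110
```

```text
time: 11.05
tcp_pos: [488.9, -343.2, 49.8]
orientation: [67.6, 90.0, -28.1]
force: [0.1, -0.3, -0.0]
gripper_width: 27.5
time: 11.85
tcp_pos: [377.9, -469.2, 180.3]
orientation: [-90.5, 90.0, 173.8]
force: [0.4, -0.2, 0.5]
gripper_width: 28.1
```

View pics/g5.png

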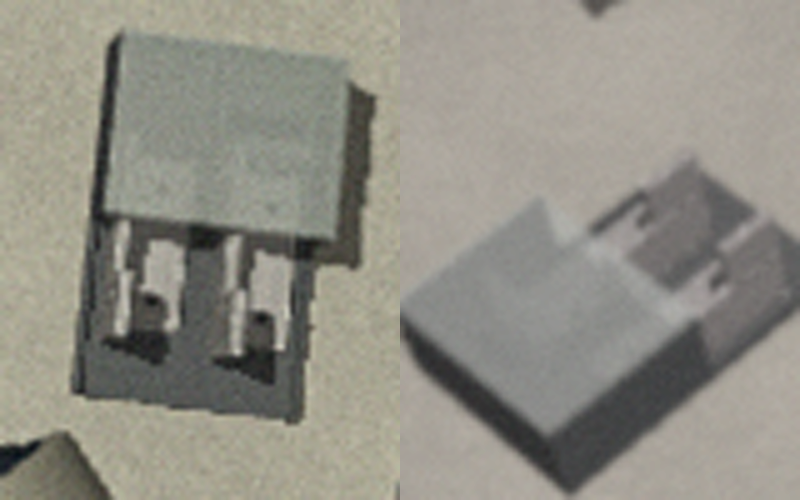

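```bash
python3 - <<'E'
from h import *
px=lambda x,y:(345+x/5-.5,160+y/5-.5)
c,s=np.cos(np.radians(-5.9)),np.sin(np.radians(-5.9)); Rm=np.array([[c,s],[-s,c]])
b=np.array([547.5,-334.5])
for n,p,z in [("stored fin",(122,240),44),("stored horn tail",(120,335),78),("R fin",(234,250),44),("R horn tail",(237,355),78)]:
    q=ray("top",px(*p),z); print(n,q,"bin frame",Rm@(q[:2]-b))
E
python3 go.py 425.3 -96.2 46 25.3
```

```text
stored fin [ 541.29102287 -277.59144909   44.        ] bin frame [-12.02586135  55.9688594 ]
stored horn tail [ 480.58303938 -270.71724867   78.        ] bin frame [-73.11888006  56.56631829]
R fin [ 535.65758997 -347.76269268   44.        ] bin frame [-10.41637279 -14.40974914]
R horn tail [ 468.87967326 -342.29263263   78.        ] bin frame [-77.40283602 -15.83293646]
t 12.0 tcp [ 379.72 -470.44  179.57] F [0.9 0.1 0. ] w 28.252989470431288 q [-56.75  27.47  81.31  -0.    71.17  39.09]
[[ 0.    0.99 -0.1 ]
 [-0.   -0.1  -0.99]
 [-1.    0.    0.  ]]
turn [ 2.6 -0.  -0. ] then shift [ 133.57 -201.15  318.87]
turn [-0.54  0.   -0.  ] then shift [ 133.57  201.15 -318.87]
```

```bash
python3 -m crank '{"delta_pos":[[0,0,0],[0,0,0],[0,0,0],[0,0,0],[0,20.1,-31.9],[0,20.1,-31.9],[0,20.1,-31.9],[0,20.1,-31.9],[0,20.1,-31.9],[0,20.1,-31.9],[0,20.1,-31.9],[0,20.1,-31.9],[0,20.1,-31.9],[0,20.1,-31.9],[0,0,0],[25,0,0],[20,0,0],[0,0,0]],"dr":[[-0.136,0,0],[-0.136,0,0],[-0.136,0,0],[-0.136,0,0],[0,0,0],[0,0,0],[0,0,0],[0,0,0],[0,0,0],[0,0,0],[0,0,0],[0,0,0],[0,0,0],[0,0,0],[0,0,0],[0,0,0],[0,0,0],[0,0,0]],"jaw":[60,60,60,60,60,60,60,60,60,60,60,60,60,60,60,60,60,60]}' 50; python3 go.py 425.3 -96.2 46 25.3; python3 snap.py 6 260,180 230,120
```

```text
time: 13.8
tcp_pos: [423.1, -93.0, 133.2]
orientation: [-136.4, 89.8, 159.1]
force: [0.4, 0.2, 0.1]
gripper_width: 60.1
t 13.8 tcp [423.06 -93.02 133.16] F [0.39 0.17 0.13] w 60.13568437100853 q [-20.31  18.17 107.37   0.    54.67  44.16]
[[-0.    0.9   0.43]
 [ 0.    0.43 -0.9 ]
 [-1.   -0.   -0.  ]]
turn [-3.14 -0.   -0.  ] then shift [87.16 -0.67 -3.84]
turn [ 0. -0.  0.] then shift [87.16  0.67  3.84]
```

View pics/g6.png

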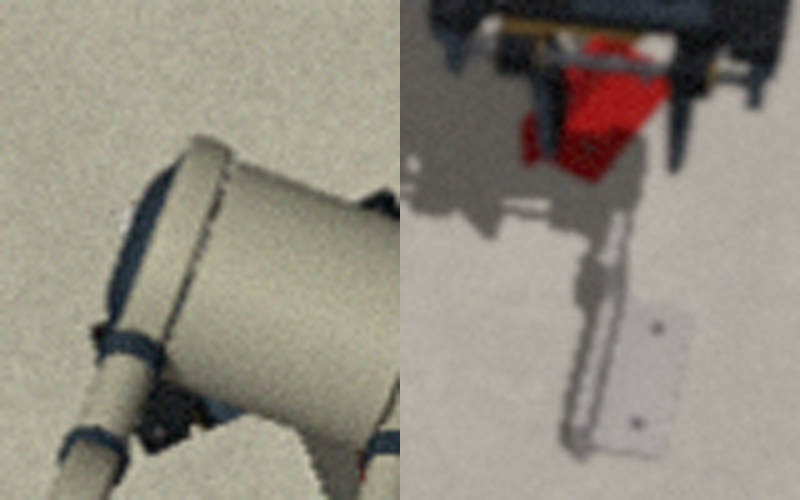

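The open fingers are above the silver bracket_L horn (crop (620,235)), lined up with it. The red look-alike is farther behind. I'll correct the position and go down.

```bash
python3 -m crank '{"delta_pos":[[10,0.7,3.8],[20,0,0],[25,0,0],[20,0,0],[12.2,0,0],[0,0,0],[0,0,0]],"dr":[[0,0,0],[0,0,0],[0,0,0],[0,0,0],[0,0,0],[0,0,0],[0,0,0]],"jaw":[60,60,60,60,60,60,60]}' 50; python3 snap.py 7 260,180 240,110; python3 go.py 425.3 -96.2 46 25.3
```

```text
time: 14.6
tcp_pos: [427.2, -97.2, 47.9]
orientation: [44.8, 90.0, -19.7]
force: [0.5, 0.1, -0.2]
gripper_width: 60.0
t 14.7 tcp [427.48 -97.3   48.27] F [-0.24  0.14 -0.28] w 59.785662980158556 q [-20.64  27.15 112.12  -0.    40.64  43.88]
[[ 0.    0.9   0.43]
 [-0.    0.43 -0.9 ]
 [-1.    0.    0.  ]]
turn [-3.14  0.    0.  ] then shift [2.27 1.5  1.93]
turn [ 0.  0. -0.] then shift [ 2.27 -1.5  -1.93]
```

View pics/g7.png

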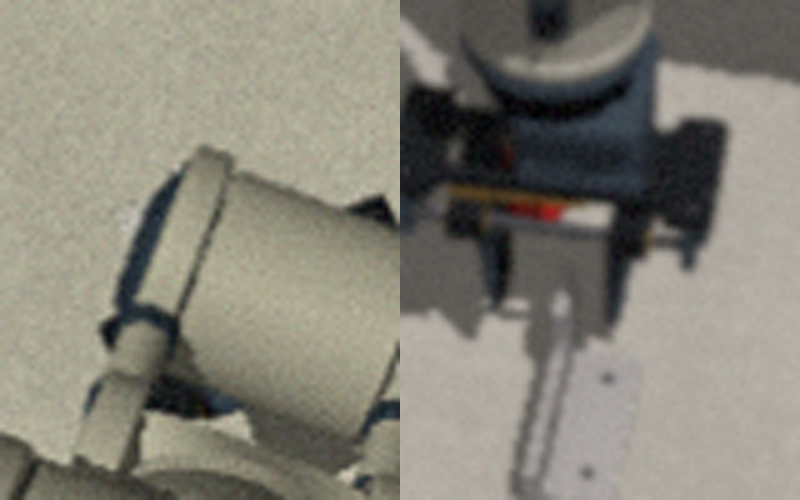

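The horn sits centred between the fingers (crop (560,300)). Trimming 2 mm and closing.

```bash
python3 -m crank '{"delta_pos":[[2,-2,0],[0,0,0],[0,0,0],[0,0,0],[0,0,0],[0,0,0],[0,0,0],[0,0,0],[0,0,0]],"dr":[[0,0,0],[0,0,0],[0,0,0],[0,0,0],[0,0,0],[0,0,0],[0,0,0],[0,0,0],[0,0,0]],"jaw":[60,40,20,5,0,0,0,0,0]}' 50; python3 - <<'E'
import numpy as np
b=np.array([529.8,327.5]);a=np.radians(5.1);c,s=np.cos(a),np.sin(a)
print(b+np.array([c*-130-s*14,s*-130+c*14]))
E
python3 go.py 399 330 150 5.1
```

```text
time: 15.6
tcp_pos: [425.0, -97.8, 45.5]
orientation: [-158.6, 90.0, 136.9]
force: [-0.5, 0.8, 0.7]
gripper_width: 7.5
[399.07014134 329.88831632]
t 15.6 tcp [424.98 -97.79  45.52] F [-0.51  0.82  0.66] w 7.549210176206073 q [-20.82  27.37 112.49   0.    40.14  43.7 ]
[[-0.    0.9   0.43]
 [ 0.    0.43 -0.9 ]
 [-1.   -0.   -0.  ]]
turn [-2.79 -0.   -0.  ] then shift [-104.48  -12.15  428.4 ]
turn [ 0.36 -0.    0.  ] then shift [-104.48   12.15 -428.4 ]
```

```bash
python3 -m crank '{"delta_pos":[[-16,0,0],[-26,0,0],[-30,0,0],[-32.5,0,0],[0,0,0],[0,0,0],[0,0,0],[0,0,-15],[0,1,-28],[0,1,-36],[0,1,-36],[0,1,-36],[0,1,-36],[0,1,-36],[0,1,-36],[0,1,-36],[0,1,-36],[0,1,-36],[0,1,-36],[0,1,-25.4]],"dr":[[0,0,0],[0,0,0],[0,0,0],[0,0,0],[0.1175,0,0],[0.1175,0,0],[0.1175,0,0],[0,0,0],[0,0,0],[0,0,0],[0,0,0],[0,0,0],[0,0,0],[0,0,0],[0,0,0],[0,0,0],[0,0,0],[0,0,0],[0,0,0],[0,0,0]],"jaw":[0,0,0,0,0,0,0,0,0,0,0,0,0,0,0,0,0,0,0,0]}' 50; python3 -m crank '{"delta_pos":[[0,0,0],[0,0,0]],"dr":[[0,0,0],[0,0,0]],"jaw":[0,0]}'; python3 go.py 399 330 60.1 5.1; python3 snap.py 8 135,160 350,220
```

```text
time: 17.6
tcp_pos: [396.9, 331.9, 149.8]
orientation: [-115.7, 90.0, 159.7]
force: [0.5, -0.1, -2.0]
gripper_width: 7.3
time: 17.8
tcp_pos: [397.0, 329.8, 149.7]
orientation: [-50.5, 89.9, -135.1]
force: [-0.5, 0.4, -2.4]
gripper_width: 7.5
t 17.8 tcp [397.04 329.79 149.67] F [-0.46  0.36 -2.43] w 7.485683788647336 q [ 33.09  22.73  95.6   -0.01  61.72 117.74]
[[-0.    1.    0.09]
 [-0.    0.09 -1.  ]
 [-1.   -0.    0.  ]]
turn [-3.14 -0.    0.  ] then shift [89.57 -1.98  0.04]
turn [0. 0. 0.] then shift [89.57  1.98 -0.04]
```

View pics/g8.png

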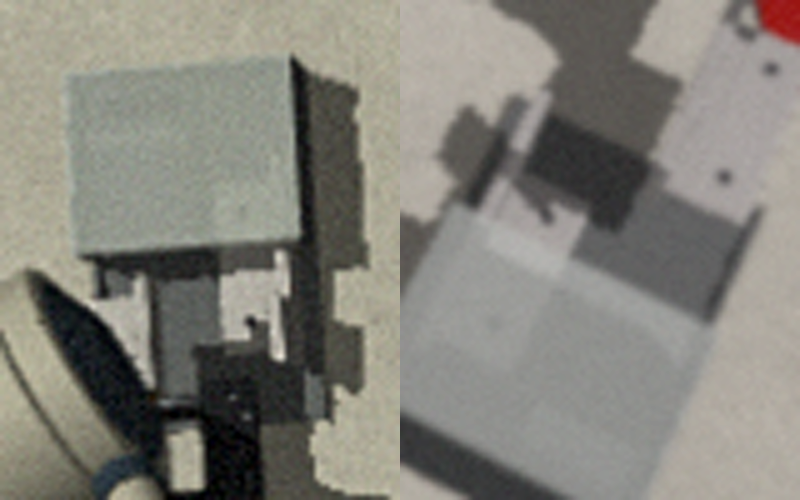

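The bracket is over the empty left lane, with its fin parallel to the stored one. Lowering to about 14 mm underside height and re-checking the lateral offset.

```bash
python3 -m crank '{"delta_pos":[[20,2,0],[30,0,0],[24.5,0,0],[15,0,0],[0,0,0],[0,0,0]],"dr":[[0,0,0],[0,0,0],[0,0,0],[0,0,0],[0,0,0],[0,0,0]],"jaw":[0,0,0,0,0,0]}' 50;  python3 go.py 399 330 60.1 5.1; python3 snap.py 9 135,160 350,220
python3 - <<'E'
import cv2
t=cv2.imread("pics/t9.png")[195:245,140:205]
o=cv2.convertScaleAbs(cv2.resize(t,None,fx=12,fy=12,interpolation=cv2.INTER_CUBIC),alpha=1.5)
cv2.imwrite("pics/g9b.png",o)
E
```

```text
time: 18.5
tcp_pos: [399.8, 329.4, 60.9]
orientation: [-41.8, 90.0, -126.5]
force: [0.6, -0.0, -0.9]
gripper_width: 7.4
t 18.5 tcp [399.78 329.43  60.94] F [ 0.56 -0.01 -0.91] w 7.436787811787709 q [ 32.89  30.22 100.52  -0.01  49.27 117.65]
[[-0.    1.    0.09]
 [-0.    0.09 -1.  ]
 [-1.   -0.    0.  ]]
turn [-3.14 -0.    0.  ] then shift [0.84 0.72 0.64]
turn [0. 0. 0.] then shift [ 0.84 -0.72 -0.64]
```

View pics/g9b.png

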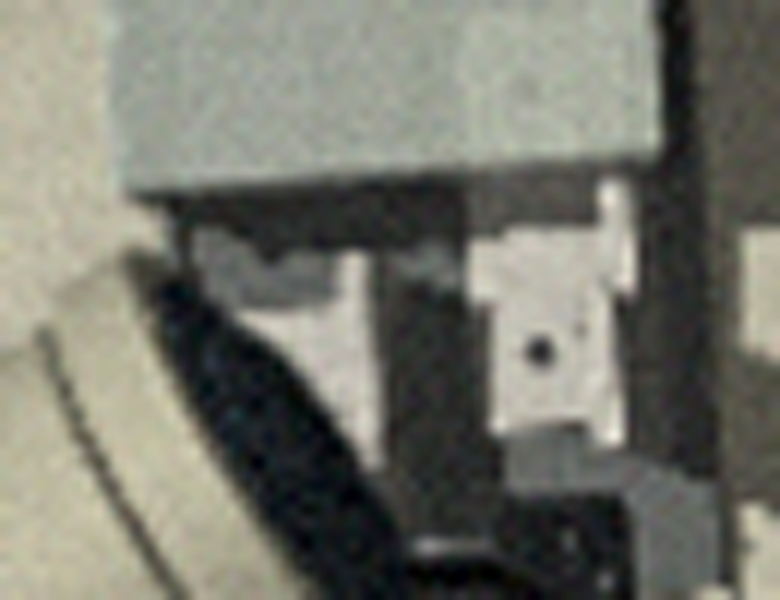

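```bash
python3 - <<'E'
from h import *
px=lambda x,y:(140+x/12-.5,195+y/12-.5)
a=np.radians(5.1);c,s=np.cos(a),np.sin(a); Rm=np.array([[c,s],[-s,c]])
b=np.array([529.8,327.5])
for n,p,z in [("stored fin right",(634,240),44),("stored horn right",(627,370),78),("stored horn tail",(612,443),78),("held nose ctr",(354,250),55.4),("held right",(373,290),55.4),("held right",(384,420),55.4)]:
    q=ray("top",px(*p),z); print(n,q,"bin frame",Rm@(q[:2]-b))
p=np.array([399.78,329.43]); print("tcp",Rm@(p-b))
E
```

```text
stored fin right [515.19741911 267.67523085  44.        ] bin frame [-19.86285101 -58.28984064]
stored horn right [479.72258503 262.90747057  78.        ] bin frame [-55.62106924 -59.88521524]
stored horn tail [461.28095804 266.35355793  78.        ] bin frame [-73.68334953 -54.81341525]
held nose ctr [511.10344499 338.55306227  55.4       ] bin frame [-17.63998238  12.67132103]
held right [500.86024449 333.3197245   55.4       ] bin frame [-28.30784459   8.36926381]
held right [467.52170107 329.64402337  55.4       ] bin frame [-61.84115176   7.67172092]
tcp [-129.33369333   13.48039573]
```

```bash
python3 -m crank '{"delta_pos":[[8.5,0,-2],[0,6,0],[0,10,0],[0,10,0],[0,10,0],[0,6,0],[0,4,0],[0,0,0],[0,0,0]],"dr":[[0,0,0],[0,0,0],[0,0,0],[0,0,0],[0,0,0],[0,0,0],[0,0,0],[0,0,0],[0,0,0]],"jaw":[0,0,0,0,0,0,0,0,0]}' 50; python3 -m crank '{"delta_pos":[[0,1.5,0],[0,1.5,0],[0,1.5,0],[0,0,0]],"dr":[[0,0,0],[0,0,0],[0,0,0],[0,0,0]],"jaw":[0,0,0,0]}' 50
```

```text
time: 19.55
tcp_pos: [444.8, 336.2, 52.0]
orientation: [-70.4, 90.0, -155.1]
force: [-0.9, -0.1, -1.7]
gripper_width: 7.3
time: 19.95
tcp_pos: [449.8, 336.7, 52.1]
orientation: [114.2, 90.0, 29.5]
force: [0.3, 0.4, -2.0]
gripper_width: 7.4
```

```bash
python3 -m crank '{"delta_pos":[[0,1,0],[0,1,0],[0,1,0],[0,1,0]],"dr":[[0,0,0],[0,0,0],[0,0,0],[0,0,0]],"jaw":[0,0,0,0]}' 50
```

```text
time: 20.35
tcp_pos: [453.7, 337.1, 52.0]
orientation: [93.7, 90.0, 9.0]
force: [0.4, 0.5, -2.2]
gripper_width: 7.6
```

```bash
python3 -m crank '{"delta_pos":[[0,1,0],[0,1,0],[0,1,0],[0,1,0]],"dr":[[0,0,0],[0,0,0],[0,0,0],[0,0,0]],"jaw":[0,0,0,0]}' 50
```

```text
time: 20.75
tcp_pos: [457.7, 337.4, 52.0]
orientation: [96.9, 90.0, 12.2]
force: [-0.1, -0.0, -1.9]
gripper_width: 7.6
```

```bash
python3 -m crank '{"delta_pos":[[0,1,0],[0,1,0],[0,1,0],[0,1,0]],"dr":[[0,0,0],[0,0,0],[0,0,0],[0,0,0]],"jaw":[0,0,0,0]}' 50
```

```text
time: 21.15
tcp_pos: [461.6, 337.8, 52.0]
orientation: [129.9, 90.0, 45.2]
force: [0.1, -0.1, -2.5]
gripper_width: 7.2
```

```bash
python3 -m crank '{"delta_pos":[[0,1,0],[0,1,0],[0,1,0],[0,1,0]],"dr":[[0,0,0],[0,0,0],[0,0,0],[0,0,0]],"jaw":[0,0,0,0]}' 50
```

```text
time: 21.55
tcp_pos: [465.6, 338.2, 52.0]
orientation: [116.3, 90.0, 31.6]
force: [-0.1, 1.6, -1.5]
gripper_width: 7.2
```

```bash
python3 -m crank '{"delta_pos":[[0,1,0],[0,1,0],[0,1,0]],"dr":[[0,0,0],[0,0,0],[0,0,0]],"jaw":[0,0,0]}' 50
```

```text
time: 21.85
tcp_pos: [468.6, 338.4, 52.0]
orientation: [136.8, 90.0, 52.1]
force: [0.6, -0.5, -1.9]
gripper_width: 7.9
```

```bash
python3 -m crank '{"delta_pos":[[0,1,0],[0,1,0],[0,1,0],[0,1,0]],"dr":[[0,0,0],[0,0,0],[0,0,0],[0,0,0]],"jaw":[0,0,0,0]}' 50
```

```text
time: 22.25
tcp_pos: [472.5, 338.8, 52.0]
orientation: [-75.6, 90.0, -160.3]
force: [-0.3, -0.0, -2.3]
gripper_width: 7.3
```

```bash
python3 -m crank '{"delta_pos":[[0,1,0],[0,1,0],[0,1,0]],"dr":[[0,0,0],[0,0,0],[0,0,0]],"jaw":[0,0,0]}' 50
```

```text
time: 22.55
tcp_pos: [475.6, 339.1, 52.0]
orientation: [-48.4, 90.0, -133.1]
force: [-0.4, -0.6, -1.2]
gripper_width: 7.8
```

```bash
python3 -m crank '{"delta_pos":[[0,1,0],[0,1,0],[0,1,0],[0,1,0]],"dr":[[0,0,0],[0,0,0],[0,0,0],[0,0,0]],"jaw":[0,0,0,0]}' 50
```

```text
time: 22.95
tcp_pos: [479.5, 339.5, 52.0]
orientation: [-172.1, 90.0, 103.2]
force: [0.5, 0.1, -1.8]
gripper_width: 7.5
```

```bash
python3 -m crank '{"delta_pos":[[0,1,0],[0,1,0],[0,1,0]],"dr":[[0,0,0],[0,0,0],[0,0,0]],"jaw":[0,0,0]}' 50
```

```text
time: 23.25
tcp_pos: [482.5, 339.7, 52.0]
orientation: [83.7, 90.0, -1.0]
force: [0.5, 0.5, -2.6]
gripper_width: 7.2
```

```bash
python3 -m crank '{"delta_pos":[[0,1,0],[0,1,0],[0,1,0]],"dr":[[0,0,0],[0,0,0],[0,0,0]],"jaw":[0,0,0]}' 50
```

```text
time: 23.55
tcp_pos: [485.5, 340.0, 52.0]
orientation: [-89.0, 90.0, -173.7]
force: [-1.0, -0.1, -2.0]
gripper_width: 7.3
```

```bash
python3 -m crank '{"delta_pos":[[0,1,0],[0,1,0],[0,1,0]],"dr":[[0,0,0],[0,0,0],[0,0,0]],"jaw":[0,0,0]}' 50
```

```text
time: 23.85
tcp_pos: [488.5, 340.3, 52.0]
orientation: [-71.6, 90.0, -156.3]
force: [-0.1, -1.1, -0.9]
gripper_width: 7.9
```

```bash
python3 -m crank '{"delta_pos":[[0,1,0],[0,1,0]],"dr":[[0,0,0],[0,0,0]],"jaw":[0,0]}' 50
```

```text
time: 24.05
tcp_pos: [489.5, 340.2, 51.9]
orientation: [-78.3, 89.9, -163.0]
force: [-6.1, -0.2, 0.8]
gripper_width: 7.4
```

```bash
python3 -m crank '{"delta_pos":[[0,1,0],[0,1,0]],"dr":[[0,0,0],[0,0,0]],"jaw":[0,0]}' 50; python3 snap.py 10 135,160 340,220
```

```text
time: 24.25
tcp_pos: [491.4, 340.4, 51.9]
orientation: [-77.5, 89.9, -162.2]
force: [-5.9, 0.1, 1.7]
gripper_width: 7.6
```

View pics/g10.png

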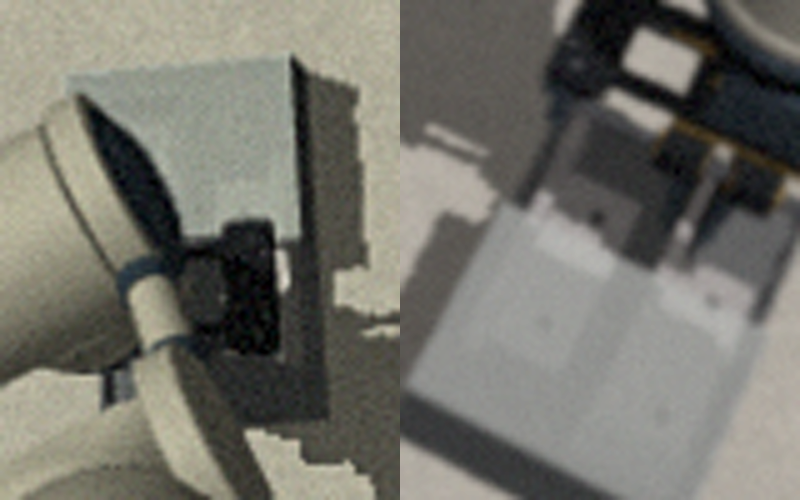

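```bash
python3 -m crank '{"delta_pos":[[0,1,0],[0,1,0],[0,1,0]],"dr":[[0,0,0],[0,0,0],[0,0,0]],"jaw":[0,0,0]}' 50; python3 -m crank '{"delta_pos":[[0.8,0,0],[0.8,0,0],[0.7,0,0],[0,0,0]],"dr":[[0,0,0],[0,0,0],[0,0,0],[0,0,0]],"jaw":[0,0,0,0]}' 50
```

```text
time: 24.65
tcp_pos: [494.4, 340.7, 51.9]
orientation: [-78.1, 89.9, -162.9]
force: [-5.8, 0.2, 1.4]
gripper_width: 7.4
time: 25.05
tcp_pos: [494.9, 340.8, 49.6]
orientation: [-77.6, 90.0, -162.3]
force: [-5.2, -0.9, 0.7]
gripper_width: 7.4
```

Pushed about 5.5 mm past first contact, with the force steady at about 6 N while the plate slides. Lowered to the floor; releasing and backing off.

```bash
python3 -m crank '{"delta_pos":[[0.3,0,0],[0,0,0],[0,0,0],[0,0,0],[0,0,0],[0,0,0]],"dr":[[0,0,0],[0,0,0],[0,0,0],[0,0,0],[0,0,0],[0,0,0]],"jaw":[0,0,12,20,28,28]}' 50; python3 -m crank '{"delta_pos":[[-20,0,0],[-30,0,0],[-40,0,0],[-40,0,0],[0,-40,-20],[0,-40,-40],[0,-20,-40],[0,0,-40],[0,0,-40],[0,0,0],[0,0,0]],"dr":[[0,0,0],[0,0,0],[0,0,0],[0,0,0],[0,0,0],[0,0,0],[0,0,0],[0,0,0],[0,0,0],[0,0,0],[0,0,0]],"jaw":[28,28,28,28,28,28,28,28,28,28,28]}'; python3 snap.py 11 135,160 340,220; python3 go.py 400 400 180 5
```

```text
time: 25.65
tcp_pos: [495.7, 341.0, 49.5]
orientation: [104.8, 90.0, 20.1]
force: [-0.5, -0.2, 1.2]
gripper_width: 27.4
time: 26.75
tcp_pos: [383.9, 507.2, 179.0]
orientation: [-25.2, 90.0, -109.9]
force: [-0.7, -0.5, -0.5]
gripper_width: 27.8
t 26.85 tcp [384.33 505.94 179.3 ] F [ 0.45 -0.19  0.61] w 28.0267253836604 q [ 47.4   29.99  76.66  -0.01  73.39 132.14]
[[-0.    1.    0.09]
 [-0.    0.09 -1.  ]
 [-1.   -0.    0.  ]]
turn [-3.14 -0.    0.  ] then shift [  -0.7    -6.37 -106.9 ]
turn [0. 0. 0.] then shift [ -0.7    6.37 106.9 ]
```

View pics/g11.png

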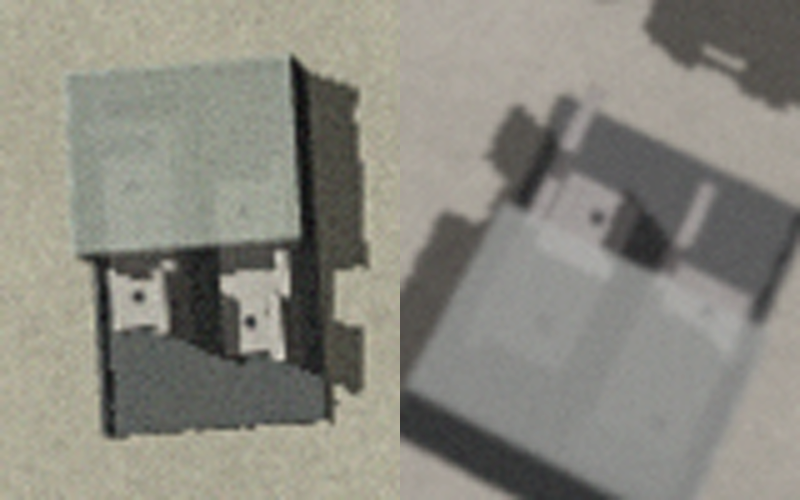

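View pics/s11.png

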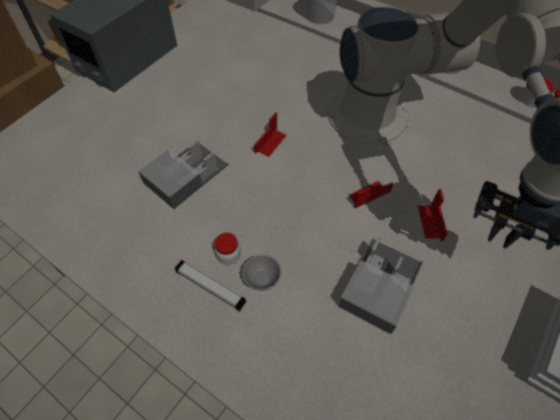

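```bash
python3 - <<'E'
from h import *
px=lambda x,y:(135+x/5-.5,160+y/5-.5)
a=np.radians(5.1);c,s=np.cos(a),np.sin(a); Rm=np.array([[c,s],[-s,c]])
b=np.array([529.8,327.5])
for n,p,z in [("stored horn tail",(278,356),78),("L horn tail",(163,331),78),("L horn fwd",(160,285),78),("st horn fwd",(276,315),78)]:
    q=ray("top",px(*p),z); print(n,"bin frame",Rm@(q[:2]-b))
o=manip.get_obs(); print(o["time"],abs(o["qd"]).max())
manip.hand_in()
E
```

```text
stored horn tail bin frame [-71.42609686 -53.74164719]
L horn tail bin frame [-50.78466496  15.83718387]
L horn fwd bin frame [-22.69555349  15.90476941]
st horn fwd bin frame [-46.56341292 -54.20701651]
26.9 0.2932891549918868
the job is handed in; nothing more can be done
```

Both silver brackets are in the empty lanes of their own-hand bins, and I handed the job in at 26.9 s. I saw no verdict, so success rests on my own checks below.

| Bracket | Bin | Plate pushed past first contact | Force while pushing |
|---|---|---|---|
| bracket_R | bin_R | about 4–6 mm | about 6 N, steady |
| bracket_L | bin_L | about 5–6 mm | about 6 N, steady |

- **Plate travel:** this comes from tool travel and contact force, not from measuring the plates directly.
- **Fit in the lane:** the last pictures show both brackets released, standing parallel to the stored ones, with their horns outside the cover. Fins are within about 2 mm of the lane lines. The low ends are about 53 mm (R) and 79 mm (L) under the cover.
- **Bystanders:** by eye, the tub, bowl, light bar and red look-alikes are where they started.
- **What disagreed:** the two cameras gave bin positions 2–5 mm apart, so I checked each fin against the stored bracket in the top view and shifted the left one 2 mm.
- **Correction:** one carrying move went 34 mm too far to the right above the bench. I corrected it before lowering, and nothing was touched.

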